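# Slide the solder pot to its resting ring

### The job

The green-knobbed solder pot on the bench hotplate has finished on the red ring. Slide it across the plate, without lifting or tipping it, until it stands inside the white ring, and let go of it. Leave the black-knobbed pot where it stands.

Things in the scene. Friction and masses are not known exactly. Their poses are not given: they have to be found in the camera images.
- pot_green: Lidded steel pot, one rigid piece: body 72 mm wide, lid 78 mm wide, its top 48 mm up; two wire ears reach 48 mm from the axis. On the lid's centre an upright round green knob, 28 mm in diameter, 54 to 82 mm above the underside. Origin: centre of the underside; z up. The pot to move: 0.3 to 0.6 kg, starts on the red ring, slides with ordinary friction; the knob can be gripped firmly.
- pot_black: Lidded steel pot, one rigid piece: body 72 mm wide, lid 78 mm wide, its top 48 mm up; two wire ears reach 48 mm from the axis. On the lid's centre an upright round black knob, 28 mm in diameter, 54 to 82 mm above the underside. Origin: centre of the underside; z up. Bystander: it starts on the yellow ring and stays there.
- ring_white: Destination: white ring painted flat on the hotplate, 100 mm inside and 116 mm outside diameter. Origin: its centre, on the plate's top face. The red, white and yellow rings form a triangle in any order, centres at least 180 mm apart; the straight way from red to white clears the black-knobbed pot by over 20 mm.
- hotplate: Fixed bench hotplate with a flat dark top 260 mm (its x) by 420 mm (its y), 35 mm high. Origin: centre of its underside, at bench level; z up. Nothing on the top stands proud except the pots.
Mind the look-alikes: they are no part of the job. What is shaped like the pot_green but blue or brown is not meant.

How it is judged:
By the outcome, as a careful person would: the job done as asked, in the order asked, and still so for the second after the job is handed in, with the robot touching nothing.
It also fails if it takes over 38 s, if anything falls off the work surface, if the arm or the gripper's body presses on something with over 40 N, if the wrist force passes 120 N, or if a joint passes its speed limit or range.

### The arm

A 6-joint arm with a two-finger parallel gripper is mounted at the origin on the work surface. World frame = base frame: x ahead of the robot, y to its left, z up, the work surface at z = 0. Lengths are in mm, angles in degrees, forces in N, time in s.
With the tool pointing down it reaches from about 350 to 850 mm from the base axis. Payload 8.1 kg.
Tool frame: the origin (TCP) lies midway between the tips of the shut fingers; the grasp point (between the pads) lies 19 mm behind it; z points along the fingers, y is the line along which they close (so a half turn about z gives the same grasp; the last joint's range is limited). The gripper opens to 85 mm and grips with 20 to 120 N. Pads are 22 mm wide; open, the fingers measure 114 mm over their backs; the gripper's body (76 mm by 85 mm) begins 54 mm behind the grasp point. The pads swing forward as they close: fully open they stand 13 mm farther back than shut.
Start: joints at [63.862, 7.471, 85.268, -0, 87.261, -4.893], TCP at [217.396, 559.236, 231.292] pointing down, gripper open.
Joint ranges: [-169.43, 169.43], [-51.17, 129.36], [1.28, 143.12], [-76.62, 256.62], [0, 156.53], [-152.29, 152.29]. Speed limits (degrees/s): [136.94, 136.94, 159.86, 180, 180, 180].

### API

Orientations are given as [roll, pitch, yaw] about the fixed x, y, z axes, in that order (R = Rz(yaw) Ry(pitch) Rx(roll)).
In Python, from bench import sense, snapshot, camera_params, hand_in, masks_of, pinpoint gives the robot as it stands.
- The arm moves only by the tool step_arm, never from a script. Its argument "targets" is a list of rows, each an object with "angular": the turn, a rotation vector about the tool's x, y, z scaled (see below), a list of three; "dp": the shift along the tool's x, y, z scaled (see below), a list of three; "fingers": the closure, from 0 (fully open) to 1 (shut). A call has exactly 8 rows; each row is the pose to reach, as a shift and turn from the pose commanded when the call began, along the tool's axes at that moment, turning the shorter way round; what a row does not reach only later rows make up. The controller multiplies each number of a shift by 0.2 m and each number of a turn by 180 degrees. A row lasts 1/8 s, in which the tool goes at most 62.5 mm and 10.7 degrees, less where a joint would pass 70% of its speed; a pose out of reach is approached as far as the arm can. A call with a number of a shift or a turn outside -1 to 1 is refused whole. A call with a gripper value outside its range is refused whole. The fingers move at their own pace and stop on an object; "newtons" is the grip in N (left out, the last holds). Time passes only in rows, so rows that repeat a pose let the fingers close, or fill a call up. It gives the time, the measured TCP pose, the force, the opening and the grip force at its end, in the units of the state.
- sense(): the state, without advancing time (a new reading comes with each control period).
- snapshot(name): name is "side" or "top"; returns the picture (400x640x3 uint8, blue, green, red); there is no depth.
- camera_params(name): a dict with "vfov" (degrees; the focal length in pixels is half the picture's height over the tangent of half this angle, whatever the lens; pixels are square), "cx", "cy" (the principal point, pixels), "D" ([k1, k2, p1, p2, k3] as OpenCV has them; the pictures are not rectified), "R" (3x3) and "t" (3): a world point X has camera coordinates R X + t. Camera axes: x right, y down, z forward; pixel columns grow to the right and rows downward; lengths in mm; the calibration is good to about 2 mm. A picture is of the moment at which its call begins. camera_params takes no time and is no camera call.
- hand_in(): hands the job in; it is judged then, once.
Trained networks look in the newest picture that a camera, given by its name, has taken for a name from the list of things; names that differ only in an ending like _2 or _b are one class to them, and where a whole thing is asked for, a point or a joint stands for the part that bears it (a point fixed in the world has none). Each returns a list of dicts, best first, with "conf" (0 to 1); they miss things now and then, are a little off and sometimes report something else, mostly with a low value. They report only what shows in the picture. A call takes as long as a camera call. They do not tell look-alikes from the thing itself.
- masks_of(camera, label): "pixels" (400x640 bool, what is visible of it) and "at" ([column, row] in pixels, amid what is visible of it).
- pinpoint(camera, label): "at" ([column, row] in pixels: a listed point, or the origin of a listed thing).
The state is a dict: "time": time; "joint_pos": joint angles; "qd": joint speeds; "joint_efforts": joint torques, N m; "tool_pos": TCP position; "tcp_rot": TCP orientation; "ft_force": force on the tool from outside, world axes, zero at the start; "wrist_torque": the same for the moment, N m; "finger_gap": finger opening in mm; "grip_force": force on a finger pad.
Only numpy, scipy, OpenCV 4.12 (cv2) and the standard library are available. Lean on these libraries where they do the work, as an engineer would, in place of code of your own. Each camera call takes 0.05 s, during which the arm holds its last target. There are 200 camera calls.

## Working session

There is one attempt and no reset: what is moved stays moved. The work goes in short steps, Python scripts to look and compute and a tool call to move; the robot and the scene stay as the last step left them, time stands still between calls to the robot, and variables do not carry over. Pictures are saved under pics/ and viewed, at most 10 in all, crops included, and the job is handed in when it is done.

Besides the shell and the picture viewer there is one more tool, called after ">>>" by a JSON object that holds its "api" and its "payload". step_arm: Moves the arm, as the interface text tells. Its arguments: {"type":"object","properties":{"targets":{"type":"array","items":{"type":"object","properties":{"angular":{"type":"array","items":{"type":"number","minimum":-1,"maximum":1}},"dp":{"type":"array","items":{"type":"number","minimum":-1,"maximum":1}},"fingers":{"type":"number"}}}},"newtons":{"type":"number"}},"required":["targets"]}

```bash
mkdir -p pics; cat > h.py <<'E'
import numpy as np, cv2
from bench import *
def K(n):
    c=camera_params(n); f=200/np.tan(np.radians(c["vfov"])/2)
    return np.array([[f,0,c["cx"]],[0,f,c["cy"]],[0,0,1]]),np.array(c["D"],float),np.array(c["R"],float),np.array(c["t"],float)
def ray(n,px):
    k,D,R,t=K(n); u=cv2.undistortPoints(np.array([[px]],float),k,D)[0,0]
    d=R.T@np.array([u[0],u[1],1]); return -R.T@t,d
def at_z(n,px,z):
    o,d=ray(n,px); return o+d*(z-o[2])/d[2]
def proj(n,X):
    k,D,R,t=K(n); return cv2.projectPoints(np.array(X,float).reshape(-1,3),cv2.Rodrigues(R)[0],t,k,D)[0][:,0]
E
python3 - <<'E'
from h import *
for n in("top","side"):
    im=snapshot(n); cv2.imwrite(f"pics/{n}0.png",im)
    o,d=ray(n,(320,200)); print(n,o.round(),d.round(2))
    for l,z in(("pot_green",35),("pot_black",35),("ring_white",35),("hotplate",0)):
        for r in pinpoint(n,l): print(l,np.round(r["at"],1),round(r["conf"],2),at_z(n,r["at"],z).round(1))
print(sense())
E
```

```text
top [289. -35. 880.] [ 0.21 -0.01 -0.98]
pot_green [401.6 293.4] 0.85 [ 290.2 -186.3   35. ]
pot_green [338.4 263.9] 0.72 [346.4 -73.1  35. ]
pot_green [453.3 178.4] 0.57 [ 503.7 -299.8   35. ]
pot_black [223.  176.4] 0.64 [518.1 143.   35. ]
ring_white [291.4 115.1] 0.68 [640.7  10.3  35. ]
hotplate [291.2 155.2] 0.75 [568.7  13.5   0. ]
side [ -44. -700.  558.] [ 0.54  0.66 -0.52]
pot_green [286.7 295.2] 0.83 [ 271.9 -232.9   35. ]
pot_green [417.9 274.2] 0.68 [ 481.3 -332.4   35. ]
pot_green [352.9 221.7] 0.63 [ 503.4 -140.4   35. ]
pot_green [274.  247.7] 0.61 [ 328.4 -113.4   35. ]
pot_black [278.3 170.1] 0.96 [513.5 139.9  35. ]
ring_white [350.7 168.9] 0.77 [657.2  34.8  35. ]
hotplate [334.7 196.1] 0.91 [579.8   3.8   0. ]
{'time': 0.5, 'joint_pos': array([ 6.38622841e+01,  7.47260929e+00,  8.52716568e+01,  3.39553882e-04,
        8.72608655e+01, -4.89126184e+00]), 'qd': array([-0.04976658, -0.08506354, -0.10475274,  0.03582367, -0.02395718,
        0.11581397]), 'joint_efforts': array([-7.49626724e-04, -5.68714285e+01, -5.00355864e+01, -2.65500767e-04,
        2.95743055e-03, -2.16910799e-06]), 'tool_pos': array([217.37653043, 559.21086645, 231.24015545]), 'tcp_rot': array([-1.79994916e+02, -7.75476497e-04,  1.58753530e+02]), 'ft_force': array([-0.07906554, -1.05424219,  0.9045751 ]), 'wrist_torque': array([-0.07817564, -0.02332024,  0.05189423]), 'grip_force': 0.0, 'finger_gap': 85.51541729365795}
```

View pics/top0.png

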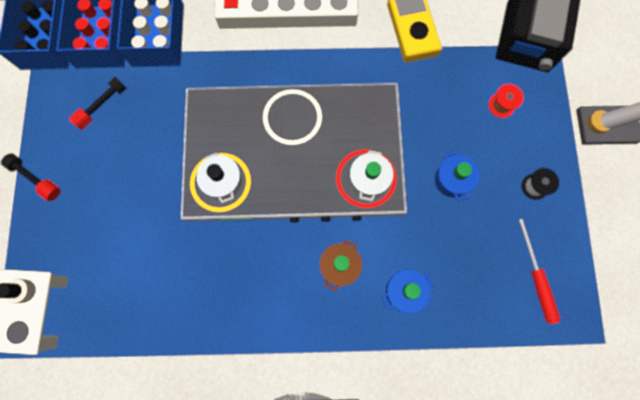

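View pics/side0.png

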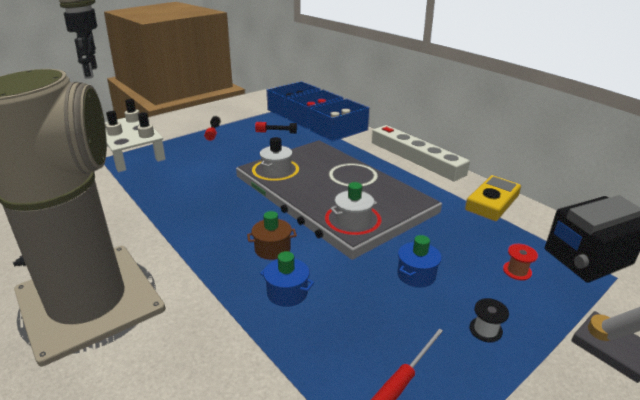

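Top view candidates with a green knob: steel pot on the red ring (373,173), brown (341,264), blue (410,292), blue (460,172). By its steel body and red ring, I choose (373,173). In the side view it is at (354,205). The white ring is at (291,116) and the black-knobbed pot is at (217,178).

```bash
cat > m.py <<'E'
from h import *
from scipy.optimize import least_squares
def knob(n,im,c,r=22):
    hsv=cv2.cvtColor(im,cv2.COLOR_BGR2HSV); m=cv2.inRange(hsv,(45,90,40),(85,255,255))
    w=np.zeros_like(m); cv2.circle(w,tuple(int(v) for v in c),r,255,-1); m&=w
    q=np.argwhere(m)[:,::-1]; return q.mean(0),len(q),np.r_[q.min(0),q.max(0)]
def tri(a,b):
    A=[];B=[]
    for n,p in(("top",a),("side",b)):
        o,d=ray(n,p); d/=np.linalg.norm(d); P=np.eye(3)-np.outer(d,d);A.append(P);B.append(P@o)
    return np.linalg.lstsq(np.vstack(A),np.hstack(B),rcond=None)[0]
def ring(n,im,c,r=45):
    hsv=cv2.cvtColor(im,cv2.COLOR_BGR2HSV); m=cv2.inRange(hsv,(0,0,170),(180,70,255))
    w=np.zeros_like(m); cv2.circle(w,tuple(int(v) for v in c),r,255,-1); m&=w
    P=np.array([at_z(n,p,35)[:2] for p in np.argwhere(m)[:,::-1]])
    f=least_squares(lambda v:np.hypot(*(P-v[:2]).T)-v[2],[*P.mean(0),54],loss="soft_l1")
    return f.x,len(P)
E
python3 - <<'E'
from m import *
T=cv2.imread("pics/top0.png");S=cv2.imread("pics/side0.png")
a=knob("top",T,(373,171));b=knob("side",S,(354,191)); print(a,b)
print("knob tri",tri(a[0],b[0]),"top@103",at_z("top",a[0],108),"side@103",at_z("side",b[0],103))
print("ring",ring("top",T,(292,117),34),ring("side",S,(353,175),27))
cv2.imwrite("pics/crop.png",np.hstack([cv2.resize(T[130:230,320:420],(400,400)),cv2.resize(S[160:260,305:405],(400,400))]))
# black-knob: mask centre, plate corners
for p in((187,89),(398,84),(406,212),(182,218)): print("corner",at_z("top",p,35).round())
print("black",at_z("top",(215,173),117).round(),at_z("side",(276,145),103).round())
E
```

```text
(array([372.79569892, 169.5       ]), 186, array([366, 162, 380, 177])) (array([354.57352941, 190.25490196]), 204, array([348, 182, 361, 199]))
knob tri [ 505.94626198 -136.63665516  105.84272449] top@103 [ 504.70620237 -135.93346976  108.        ] side@103 [ 510.24339363 -133.22547915  103.        ]
ring (array([638.39604921,   9.17318998,  54.04298527]), 865) (array([618.20177876, -13.91287973,  70.63465924]), 284)
corner [702. 220.  35.]
corner [ 703. -206.   35.]
corner [ 440. -204.   35.]
corner [439. 218.  35.]
black [502. 140. 117.] [510. 140. 103.]
```

View pics/crop.png

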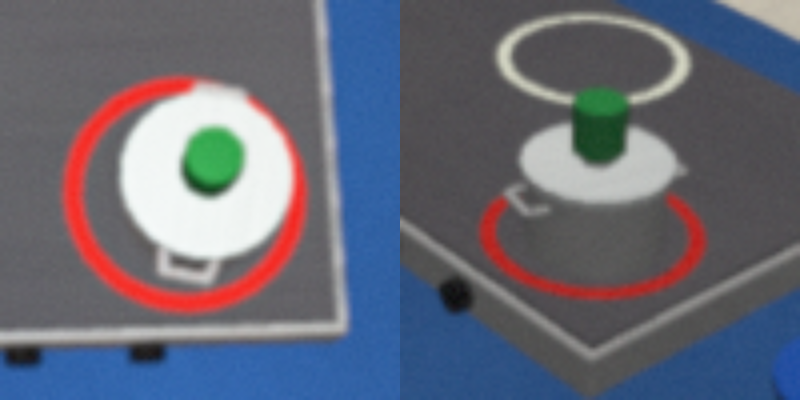

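Both images confirm a steel pot with a green knob on the red ring. The knob is at about (506,-136), and the triangulated height of 106 is close to the expected 103. The white ring is at (638,9) with a fitted radius of 54, as it should be. I'll move over now, keeping the yaw. In tool axes the shift is about (-521,-543) mm.

>>> {"api": "step_arm", "payload": {"targets": [{"dp":[-0.1,-0.1,0],"angular":[0,0,0],"fingers":0},{"dp":[-0.22,-0.23,0],"angular":[0,0,0],"fingers":0},{"dp":[-0.35,-0.365,0],"angular":[0,0,0],"fingers":0},{"dp":[-0.48,-0.5,0],"angular":[0,0,0],"fingers":0},{"dp":[-0.61,-0.635,0],"angular":[0,0,0],"fingers":0},{"dp":[-0.74,-0.77,0],"angular":[0,0,0],"fingers":0},{"dp":[-0.87,-0.905,0],"angular":[0,0,0],"fingers":0},{"dp":[-0.96,-1.0,0],"angular":[0,0,0],"fingers":0}]}}

```text
time: 1.5
tool_pos: [324.4, 302.0, 231.5]
tcp_rot: [180.0, 0.0, 158.7]
ft_force: [1.0, 0.8, 0.9]
finger_gap: 85.6
grip_force: 0.0
```

>>> {"api": "step_arm", "payload": {"targets": [{"dp":[-0.1,-0.1,0],"angular":[0,0,0],"fingers":0},{"dp":[-0.22,-0.23,0],"angular":[0,0,0],"fingers":0},{"dp":[-0.35,-0.365,0],"angular":[0,0,0],"fingers":0},{"dp":[-0.48,-0.5,0],"angular":[0,0,0],"fingers":0},{"dp":[-0.61,-0.635,0],"angular":[0,0,0],"fingers":0},{"dp":[-0.74,-0.77,0],"angular":[0,0,0],"fingers":0},{"dp":[-0.87,-0.905,0],"angular":[0,0,0],"fingers":0},{"dp":[-0.96,-1.0,0],"angular":[0,0,0],"fingers":0}]}}

```text
time: 2.5
tool_pos: [430.8, 45.8, 231.5]
tcp_rot: [180.0, 0.0, 158.7]
ft_force: [0.0, -0.1, 0.9]
finger_gap: 85.9
grip_force: 0.0
```

>>> {"api": "step_arm", "payload": {"targets": [{"dp":[-0.1,-0.1,0],"angular":[0,0,0],"fingers":0},{"dp":[-0.2,-0.22,0],"angular":[0,0,0],"fingers":0},{"dp":[-0.35,-0.365,0],"angular":[0,0,0],"fingers":0},{"dp":[-0.48,-0.5,0],"angular":[0,0,0],"fingers":0},{"dp":[-0.6,-0.63,0.0],"angular":[0,0,0],"fingers":0},{"dp":[-0.685,-0.715,0.1],"angular":[0,0,0],"fingers":0},{"dp":[-0.685,-0.715,0.25],"angular":[0,0,0],"fingers":0},{"dp":[-0.685,-0.715,0.3],"angular":[0,0,0],"fingers":0}]}}

```text
time: 3.5
tool_pos: [505.0, -135.5, 169.2]
tcp_rot: [180.0, -0.2, 158.7]
ft_force: [-0.7, 0.5, -0.7]
finger_gap: 85.3
grip_force: 0.0
```

```bash
python3 - <<'E'
from m import *
s=sense();print(s["time"],s["tool_pos"],s["tcp_rot"],s["joint_pos"],s["ft_force"])
T=snapshot("top");S=snapshot("side");cv2.imwrite("pics/top1.png",T)
b=knob("side",S,(354,191));print(b,at_z("side",b[0],103))
print("ring side",proj("side",[638,9,35]),ring("top",T,(292,117),34)) 
cv2.imwrite("pics/p1.png",np.hstack([cv2.resize(T[80:260,260:440],(400,400)),cv2.resize(S[100:280,260:440],(400,400))]))
E
```

```text
3.5 [ 505.01920808 -135.45922915  169.19964534] [179.99998471  -0.19706844 158.7228611 ] [-2.06358122e+01 -2.14110423e+00  1.01732291e+02  2.25127272e-03
  8.06058694e+01 -8.93590446e+01] [-0.74980481  0.47465709 -0.69980309]
(array([354.53140097, 190.25603865]), 207, array([348, 182, 361, 199])) [ 510.17489789 -133.17727486  103.        ]
ring side [[352.04439058 175.04820893]] (array([638.32767351,  10.22075839,  53.79763494]), 1404)
```

View pics/p1.png

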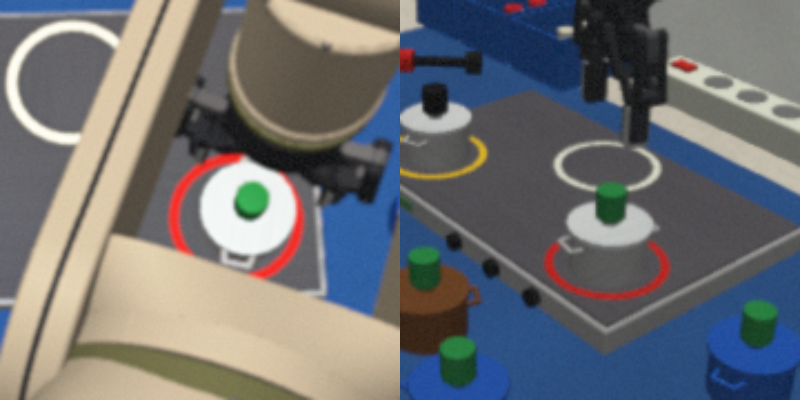

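The fingers hover over the target knob, and the path to the white ring is clear. In the side view the projected ring (352,175) matches the picture. Next I descend 81 mm and close.

>>> {"api": "step_arm", "payload": {"targets": [{"dp":[0,0,0.06],"angular":[0,0,0],"fingers":0},{"dp":[0,0,0.13],"angular":[0,0,0],"fingers":0},{"dp":[0,0,0.2],"angular":[0,0,0],"fingers":0},{"dp":[0,0,0.27],"angular":[0,0,0],"fingers":0},{"dp":[0,0,0.33],"angular":[0,0,0],"fingers":0},{"dp":[0,0,0.38],"angular":[0,0,0],"fingers":0},{"dp":[0,0,0.405],"angular":[0,0,0],"fingers":0},{"dp":[0,0,0.405],"angular":[0,0,0],"fingers":0}]}}

```text
time: 4.6
tool_pos: [506.1, -135.6, 90.0]
tcp_rot: [-180.0, -0.0, 158.8]
ft_force: [-0.1, -0.2, -0.2]
finger_gap: 85.5
grip_force: 0.0
```

>>> {"api": "step_arm", "payload": {"newtons": 50, "targets": [{"dp":[0,0,0],"angular":[0,0,0],"fingers":0.3},{"dp":[0,0,0],"angular":[0,0,0],"fingers":0.45},{"dp":[0,0,0],"angular":[0,0,0],"fingers":0.55},{"dp":[0,0,0],"angular":[0,0,0],"fingers":0.65},{"dp":[0,0,0],"angular":[0,0,0],"fingers":0.75},{"dp":[0,0,0],"angular":[0,0,0],"fingers":0.85},{"dp":[0,0,0],"angular":[0,0,0],"fingers":1},{"dp":[0,0,0],"angular":[0,0,0],"fingers":1}]}}

```text
time: 5.6
tool_pos: [506.4, -135.6, 90.6]
tcp_rot: [180.0, 0.0, 158.8]
ft_force: [-1.4, 2.0, 4.7]
finger_gap: 26.6
grip_force: 49.3
```

```bash
python3 - <<'E'
from m import *
s=sense();print(s["time"],s["tool_pos"],s["tcp_rot"],s["ft_force"],s["wrist_torque"],s["grip_force"],s["finger_gap"])
S=snapshot("side")
cv2.imwrite("pics/p2.png",cv2.resize(S[130:260,280:450],(680,520)))
E
```

```text
5.6 [ 506.43094008 -135.56005309   90.61252413] [1.79987770e+02 2.15932285e-02 1.58758197e+02] [-1.43988238  1.9531987   4.66932253] [ 0.35036756  0.27943676 -0.00683816] 49.28753614425659 26.598207137672674
```

View pics/p2.png

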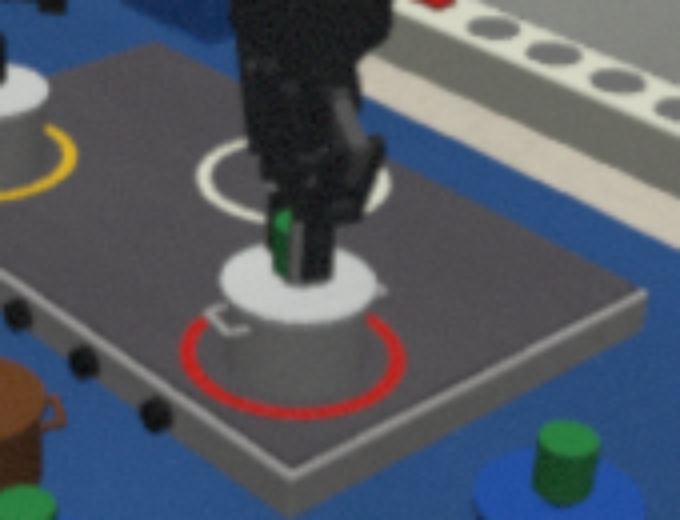

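The knob is held at 26.6 mm and 49 N, with the pot standing on the plate under about 5 N. I'll slide by (132,145) mm, which is tool (-0.351, 0.916), in two calls.

>>> {"api": "step_arm", "payload": {"targets": [{"dp":[-0.012,0.03,0],"angular":[0,0,0],"fingers":1},{"dp":[-0.033,0.085,0],"angular":[0,0,0],"fingers":1},{"dp":[-0.057,0.15,0],"angular":[0,0,0],"fingers":1},{"dp":[-0.08,0.21,0],"angular":[0,0,0],"fingers":1},{"dp":[-0.103,0.27,0],"angular":[0,0,0],"fingers":1},{"dp":[-0.126,0.33,0],"angular":[0,0,0],"fingers":1},{"dp":[-0.149,0.39,0],"angular":[0,0,0],"fingers":1},{"dp":[-0.168,0.44,0],"angular":[0,0,0],"fingers":1}]}}

```text
time: 6.65
tool_pos: [569.4, -67.0, 90.7]
tcp_rot: [-179.9, 0.0, 158.7]
ft_force: [-4.5, -4.4, 6.6]
finger_gap: 26.3
grip_force: 50.3
```

>>> {"api": "step_arm", "payload": {"targets": [{"dp":[-0.023,0.06,0],"angular":[0,0,0],"fingers":1},{"dp":[-0.046,0.12,0],"angular":[0,0,0],"fingers":1},{"dp":[-0.073,0.19,0],"angular":[0,0,0],"fingers":1},{"dp":[-0.1,0.26,0],"angular":[0,0,0],"fingers":1},{"dp":[-0.13,0.34,0],"angular":[0,0,0],"fingers":1},{"dp":[-0.16,0.42,0],"angular":[0,0,0],"fingers":1},{"dp":[-0.179,0.466,0],"angular":[0,0,0],"fingers":1},{"dp":[-0.183,0.476,0],"angular":[0,0,0],"fingers":1}]}}

```text
time: 7.65
tool_pos: [638.0, 8.7, 90.7]
tcp_rot: [-179.9, 0.0, 158.8]
ft_force: [-6.1, -6.2, 9.4]
finger_gap: 26.4
grip_force: 51.1
```

```bash
python3 - <<'E'
from m import *
s=sense();print(s["time"],s["tool_pos"],s["tcp_rot"],s["ft_force"],s["wrist_torque"],s["grip_force"],s["finger_gap"])
S=snapshot("side");T=snapshot("top")
cv2.imwrite("pics/p3.png",np.hstack([cv2.resize(T[65:165,240:340],(400,400)),cv2.resize(S[110:230,290:410],(400,400))]))
E
```

```text
7.65 [638.02509923   8.66480077  90.67791192] [-1.79866746e+02  1.25103549e-03  1.58763500e+02] [-6.06225278 -6.18718977  9.41715245] [-1.08166901  1.09383308 -0.0195663 ] 51.114047169685364 26.410816856216762
```

View pics/p3.png

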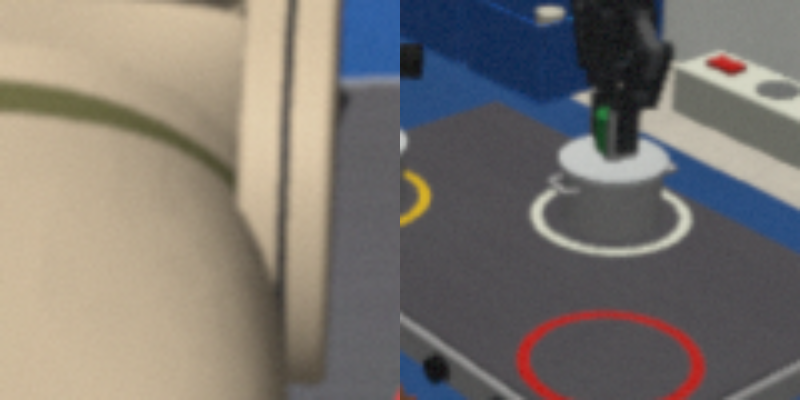

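The pot stands inside the white ring. I'll open, rise, then back off for the top view.

>>> {"api": "step_arm", "payload": {"targets": [{"dp":[0,0,0],"angular":[0,0,0],"fingers":0.6},{"dp":[0,0,0],"angular":[0,0,0],"fingers":0.5},{"dp":[0,0,0],"angular":[0,0,0],"fingers":0.35},{"dp":[0,0,0],"angular":[0,0,0],"fingers":0.2},{"dp":[0,0,0],"angular":[0,0,0],"fingers":0},{"dp":[0,0,0],"angular":[0,0,0],"fingers":0},{"dp":[0,0,0],"angular":[0,0,0],"fingers":0},{"dp":[0,0,0],"angular":[0,0,0],"fingers":0}]}}

```text
time: 8.75
tool_pos: [638.0, 9.7, 90.3]
tcp_rot: [-180.0, -0.0, 158.8]
ft_force: [-0.3, -0.2, -0.4]
finger_gap: 85.4
grip_force: 0.0
```

>>> {"api": "step_arm", "payload": {"targets": [{"dp":[0,0,-0.05],"angular":[0,0,0],"fingers":0},{"dp":[0,0,-0.13],"angular":[0,0,0],"fingers":0},{"dp":[0,0,-0.24],"angular":[0,0,0],"fingers":0},{"dp":[0,0,-0.36],"angular":[0,0,0],"fingers":0},{"dp":[0,0,-0.48],"angular":[0,0,0],"fingers":0},{"dp":[0,0,-0.6],"angular":[0,0,0],"fingers":0},{"dp":[0,0,-0.7],"angular":[0,0,0],"fingers":0},{"dp":[0,0,-0.75],"angular":[0,0,0],"fingers":0}]}}

```text
time: 9.75
tool_pos: [638.7, 9.6, 242.7]
tcp_rot: [180.0, 0.2, 158.8]
ft_force: [0.3, -0.7, 0.2]
finger_gap: 85.7
grip_force: 0.0
```

>>> {"api": "step_arm", "payload": {"targets": [{"dp":[0.05,0.1,0],"angular":[0,0,0],"fingers":0},{"dp":[0.12,0.22,0],"angular":[0,0,0],"fingers":0},{"dp":[0.2,0.36,0],"angular":[0,0,0],"fingers":0},{"dp":[0.28,0.5,0],"angular":[0,0,0],"fingers":0},{"dp":[0.36,0.64,0],"angular":[0,0,0],"fingers":0},{"dp":[0.44,0.78,0],"angular":[0,0,0],"fingers":0},{"dp":[0.52,0.9,0],"angular":[0,0,0],"fingers":0},{"dp":[0.58,1.0,0],"angular":[0,0,0],"fingers":0}]}}

```text
time: 10.75
tool_pos: [601.0, 240.3, 239.0]
tcp_rot: [-179.9, -0.1, 158.8]
ft_force: [0.6, -0.5, -0.1]
finger_gap: 85.7
grip_force: 0.0
```

```bash
python3 - <<'E'
from m import *
s=sense();print(s["time"],s["tool_pos"],s["ft_force"])
S=snapshot("side");T=snapshot("top")
p=proj("top",[638.3,9.7,103])[0];q=proj("side",[638.3,9.7,103])[0]
a=knob("top",T,p);b=knob("side",S,q);print(p,a,q,b,tri(a[0],b[0]))
cv2.imwrite("pics/p4.png",np.hstack([cv2.resize(T[60:240,170:420],(450,324)),cv2.resize(S[100:262,250:412],(324,324))]))
E
```

```text
10.75 [601.03112585 240.28173564 238.98633575] [ 0.63929158 -0.53451355 -0.10701766]
[289.59918285 101.93549206] (array([290.46448087, 102.01639344]), 183, array([284,  94, 297, 110])) [353.20004399 149.1546812 ] (array([353.8540146 , 148.61313869]), 137, array([349, 142, 359, 156])) [637.67126761   7.70160539 105.10643702]
```

View pics/p4.png

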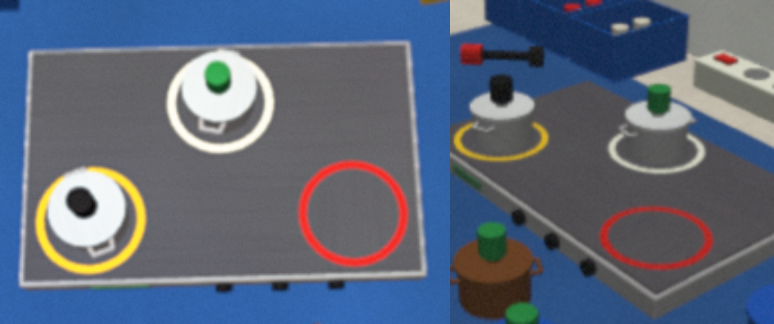

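The pot is released and upright at about (638,8), within 2 mm of the ring centre. The black-knobbed pot is still on the yellow ring, untouched. I'm handing in.

```bash
python3 -c "
from bench import *
print(hand_in())"
```

```text
the job is handed in; nothing more can be done
None
```

I slid the green-knobbed pot into the white ring, about 2 mm from its centre, and let go of it upright; the black-knobbed pot was left in place, and the job was handed in at about 11 s.

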